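Seat a roller unit and hold it up on the cam

ROBOT

A 7-joint arm with a two-finger parallel gripper is mounted at the origin on the work surface. World frame = base frame: x ahead of the robot, y to its left, z up, the work surface at z = 0. Lengths are in mm, angles in rad, forces in N, time in s.
With the tool pointing down it reaches from about 350 to 775 mm from the base axis. Payload 3.1 kg.
Tool frame: the origin (TCP) lies midway between the tips of the shut fingers; the grasp point (between the pads) lies ctrl.grip_depth behind it (ctrl.grip_depth is the distance from the TCP to the grasp point, in mm); y points along the fingers, x is the direction in which the jaws open and shut, and the axes are right-handed (so a half turn about y gives the same grasp; the last joint's range is limited). The gripper opens to 85 mm and grips with 20 to 120 N. Pads are 22 mm wide; open, the fingers measure 114 mm over their backs; the gripper's body (76 mm by 85 mm) begins 54 mm behind the grasp point. The pads swing forward as they close: fully open they stand 13 mm farther back than shut.
Start: joints at [-1.248, 0.311, 0.014, 1.512, -0.004, 1.319, -0.027], TCP at [196.194, 513.834, 231.304] pointing down, gripper open.
Joint ranges: [-2.7, 2.7], [-0.3, 1.91], [-1.27, 1.3], [0.12, 2.57], [-1.44, 4.58], [0.2, 2.03], [-3.05, 3.05]. Speed limits (rad/s): [2.79, 2.79, 3.14, 3.14, 3.14, 3.14, 3.14].

INTERFACE

Orientations are given as a rotation vector (axis times angle).
In Python, from bench import ctrl gives the robot as it stands. The module is installed in compiled form; this text tells all that it offers.
- The arm moves only by the tool apply_moves, never from a script. Its argument "targets" is a list of rows, each an object of numbers: "x", "y", "z": the shift along the tool's x, y, z in m; "yaw": the turn about the tool's y in rad; "claw": the gripper's target within -1 to 1 (fully open at 1, half-way at 0, shut at -1). In form: [{"x": .., "y": .., "z": .., "yaw": .., "claw": ..}, ...]. A call has 1 to 10 rows; each row shifts and turns the commanded pose from where the row before left it, along the tool's axes as they then stand; what a row does not reach is not made up. A row lasts 1/8 s, in which the tool goes at most 62.5 mm and 10.7 degrees, less where a joint would pass 70% of its speed; a pose out of reach is approached as far as the arm can. A call is refused whole if a number of a shift passes 0.0625 or a number of a turn 0.188, either way. A call with a gripper value outside its range is refused whole. The fingers move at their own pace and stop on an object; "squeeze" is the grip in N (left out, the last holds). Time passes only in rows, so rows that do not move let the fingers close. It gives the time, the measured TCP pose, the force and the opening at its end, in the units of the state.
- ctrl.sense(): the state, without advancing time (a new reading comes with each control period).
- ctrl.snapshot(name): name is "side" or "top"; returns a dict with "frame" (480x640x3 uint8, red, green, blue), "z_map" (480x640 float32, mm along the optical axis (not along the pixel's ray), 0 where there is no reading), "fx", "fy", "cx", "cy" (pixels), "camera_from_world" (4x4, takes a point from world to camera coordinates). Camera axes: x right, y down, z forward; pixel columns grow to the right and rows downward; lengths in mm; the calibration is good to about 2 mm. A picture is of the moment at which its call begins.
- ctrl.hand_in(): hands the job in, once; it reports no verdict.
Trained networks look in the newest picture that a camera, given by its name, has taken for a name from the list of things; names that differ only in an ending like _2 or _b are one class to them, and where a whole thing is asked for, a point or a joint stands for the part that bears it (a point fixed in the world has none). Each returns a list of dicts, best first, with "confidence" (0 to 1); they miss things now and then, are a little off and sometimes report something else, mostly with a low value. They report only what shows in the picture. A call takes as long as a camera call. They do not tell look-alikes from the thing itself.
- ctrl.look_for(camera, name): "pixel" ([column, row] in pixels, amid what is visible of it).
The state is a dict: "clock": time; "joint_pos": joint angles; "qvel": joint speeds; "joint_torque": joint torques, N m; "eef_pos": TCP position; "ee_rot": TCP orientation; "contact_force": force on the tool from outside, world axes, zero at the start; "moment": the same for the moment, N m; "finger_gap": finger opening in mm.
Only numpy, scipy, OpenCV 4.12 (cv2) and the standard library are available. Lean on these libraries where they do the work, as an engineer would, in place of code of your own. Each camera call takes 0.05 s, during which the arm holds its last target.

TASK

Take the one U-bracket that has its white wheel fitted, slide it upright down into the close-fitting nest of the bench fixture until it sits fully home on the lift plate, and let go of it. Then, with the gripper on the lever's black cross bar, swing the cam lever up to its highest lift point (lever arm straight up), so that the roller unit is raised for axle fitting, and finish while still holding the lever there: it springs back if released. Leave all the other parts on the bench where they are.

Things in the scene. Friction and masses are not known exactly. Their poses are not given: they have to be found in the camera images.
- fixture: The fixed bench fixture. Origin: on the work surface under the middle of the nest; z up, x along the nest's long side, y along its short side, lever on the +y side. Base plate x -65..65, y -38..62 mm, 12 mm thick. The nest block on top is 94 (x) by 46 (y) mm outside, rim 120 mm above the work surface. The lever's axle runs along y at x = 0, 50 mm above the work surface.
- nest_seat (a point): Centre of the floor of the nest (top of its lift plate) with the lever at rest, 87 mm above the work surface; fixed to the fixture, axes as the fixture's. The nest is an open-topped pocket 52.5 mm (x) by 30.5 mm (y), 33 mm deep, leaving 1.25 mm each side of the roller unit, with a small flared lead-in (4 mm) round its rim.
- cam_lever (a joint): Turn of the cam lever, rad. 0 = rest on its stop, arm leaning 1.2 rad from upright to the fixture's -x side; grows as the arm swings up and over to +x. 1.2 = arm straight up = highest lift; beyond that the lift falls again, stop at 2.0. A return spring pulls it back to 0: about 4 N at the bar at the start, 7 N at the top.
- bar_mid (a point): Middle of the lever's black cross bar: round, 18 mm thick, along the fixture's y from +49 to +119 mm (this point at about +85), 100 mm from the axle; the flat lever arm is at y 41..49 mm. At rest it is 93 mm to the -x side of the axle and 86 mm above the work surface; at the top it is right above the axle, at 150 mm. The bar may turn in the grip.
- lift_plate (a joint): Rise of the lift plate (nest floor) in m: 0 at rest, 0.0083 at the cam's highest point. Follows the lever only.
- roller_center (a point): Centre (half-way up) of the roller unit: steel U-bracket 50 (x) by 28 (y, across its cheeks) by 66 mm high (z), upright, with a white 50 mm wheel between its cheeks; about 0.18 kg. Grip across the cheeks, 36 mm or more above its foot, to stay clear of the nest's rim. Fits with its x along the fixture's x, either way round. Stands in one of three places; empty brackets in the others.
- shell_a: An empty U-bracket of the same size with no wheel, standing; origin under its foot. Leave alone.
- shell_b: Another empty U-bracket, standing; origin under its foot. Leave alone.
- wheel_a: A bare white wheel lying flat, 50 mm across, 16 mm high; origin under its centre. Leave alone.
- wheel_b: Another bare white wheel lying flat, 50 mm across, 16 mm high; origin under its centre. Leave alone.
- glue: A small white bottle, 44 mm across, 120 mm high; origin under its centre. Leave alone.
- driver: A screwdriver with a black handle lying on the bench, about 200 mm long. Leave alone.
Not all that is in view belongs to the job. Leave any brown or orange look-alike of the part that bears roller_center alone.

How it is judged:
By the outcome, as a careful person would: the job done as asked, in the order asked, and still so for the second after the job is handed in, while the arm keeps its last pose, push and grip.
It also fails if it takes over 50 s, if anything falls off the work surface, if the arm or the gripper's body presses on something with over 40 N, if the wrist force passes 120 N, or if a joint passes its speed limit or range.

## Working session

There is one attempt and no reset: what is moved stays moved. The work goes in short steps, Python scripts to look and compute and a tool call to move; the robot and the scene stay as the last step left them, time stands still between calls to the robot, and variables do not carry over. Pictures are saved under pics/ and viewed, and the job is handed in when it is done.

Besides the shell and the picture viewer there is one more tool, called after "Request:" as a command line: name --argument value ..., lists and objects as JSON in quotes. apply_moves: Moves the arm, as the interface text tells. Its arguments: {"type":"object","properties":{"targets":{"type":"array","items":{"type":"object","properties":{"x":{"type":"number"},"y":{"type":"number"},"z":{"type":"number"},"yaw":{"type":"number"},"claw":{"type":"number"}}}},"squeeze":{"type":"number"}},"required":["targets"]}

```bash
mkdir -p pics; cat > h.py <<'E'
import numpy as np, cv2
from bench import ctrl
from scipy.spatial.transform import Rotation as R
def snap(n,fn):
    s=ctrl.snapshot(n); cv2.imwrite('pics/'+fn,s['frame'][:,:,::-1]); np.savez('snap_'+n+'.npz',**s); return s
def pts(s):
    z=s['z_map'].astype(float); v,u=np.mgrid[0:480,0:640]
    p=np.stack([(u-s['cx'])/s['fx']*z,(v-s['cy'])/s['fy']*z,z,np.ones_like(z)],-1)
    w=p@np.linalg.inv(s['camera_from_world']).T; w=w[...,:3]; w[z==0]=np.nan; return w
def proj(s,p):
    c=s['camera_from_world']@np.r_[p,1]; return s['fx']*c[0]/c[2]+s['cx'],s['fy']*c[1]/c[2]+s['cy']
E
python3 - <<'E'
from h import *
np.set_printoptions(precision=3,suppress=True)
st=ctrl.sense(); print(st, ctrl.grip_depth); print(R.from_rotvec(st['ee_rot']).as_matrix())
for n in('side','top'):
    s=snap(n,n+'0.png'); print(n,s['fx'],s['fy'],s['cx'],s['cy']); print(np.linalg.inv(s['camera_from_world']))
    for o in('fixture','roller_center','cam_lever','bar_mid','nest_seat','shell_a'):
        try: print(o,ctrl.look_for(n,o))
        except Exception as e: print(o,e)
E
```

```text
{'clock': 0.0, 'joint_pos': array([-1.248,  0.312,  0.014,  1.513, -0.004,  1.319, -0.027]), 'qvel': array([-0.002,  0.001,  0.   ,  0.   , -0.   ,  0.002, -0.002]), 'joint_torque': array([  0.   , -37.991,   0.146, -23.059,   0.012,   0.014,  -0.   ]), 'eef_pos': array([195.931, 513.109, 230.189]), 'ee_rot': array([-1.361, -0.935,  0.938]), 'contact_force': array([-0.944, -0.439,  0.138]), 'moment': array([ 0.059, -0.018, -0.021]), 'finger_gap': 85.65955707503316} 18.700000000000003
[[ 0.357 -0.001 -0.934]
 [ 0.934 -0.002  0.357]
 [-0.002 -1.    -0.   ]]
side 497.19754007149686 497.19754007149686 323.59916175468095 239.8002474751174
[[   0.801   -0.422    0.425   21.989]
 [  -0.599   -0.555    0.577 -781.837]
 [  -0.008   -0.717   -0.697  983.312]
 [   0.       0.       0.       1.   ]]
fixture [{'pixel': [285.1, 224.2], 'confidence': 0.71}]
roller_center [{'pixel': [429.8, 367.7], 'confidence': 0.96}, {'pixel': [403.9, 335.6], 'confidence': 0.93}, {'pixel': [356.2, 328.0], 'confidence': 0.74}, {'pixel': [450.4, 335.0], 'confidence': 0.69}, {'pixel': [207.6, 209.7], 'confidence': 0.
[... 392 characters left out ...]
34]
 [  -1.       0.026   -0.007  -42.551]
 [   0.005   -0.106   -0.994 1045.212]
 [   0.       0.       0.       1.   ]]
fixture [{'pixel': [244.8, 251.7], 'confidence': 0.67}]
roller_center [{'pixel': [424.3, 263.9], 'confidence': 0.95}, {'pixel': [486.9, 191.5], 'confidence': 0.81}, {'pixel': [506.8, 234.8], 'confidence': 0.75}, {'pixel': [462.4, 232.3], 'confidence': 0.6}]
cam_lever [{'pixel': [213.8, 275.9], 'confidence': 0.6}, {'pixel': [453.3, 307.5], 'confidence': 0.56}]
bar_mid [{'pixel': [212.3, 277.2], 'confidence': 0.96}]
nest_seat [{'pixel': [241.4, 249.5], 'confidence': 0.57}]
shell_a [{'pixel': [401.2, 203.2], 'confidence': 0.79}, {'pixel': [382.3, 272.4], 'confidence': 0.65}]
```

View pics/side0.png

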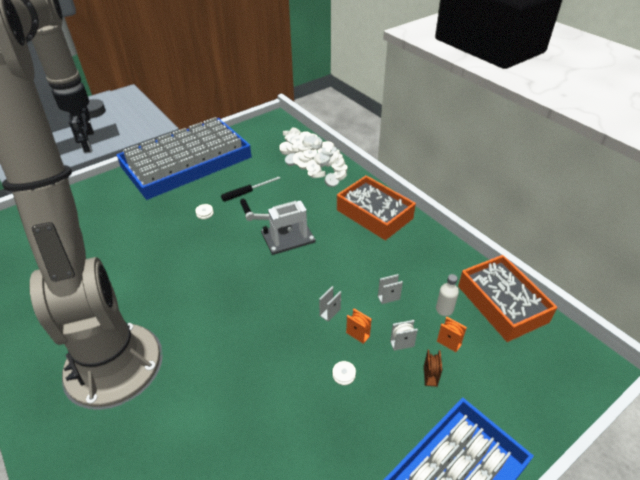

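View pics/top0.png

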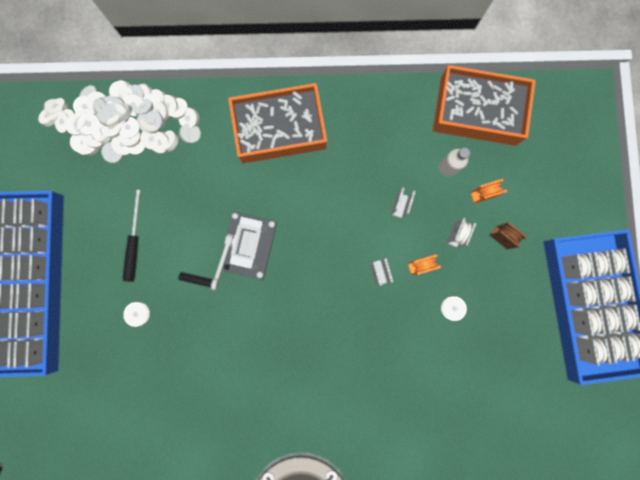

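The roller unit with the white wheel is at top (462,233) / side (404,335). The orange and brown ones are look-alikes. The fixture is at top (248,245) / side (287,225), with its bar at top (197,280).

```bash
cat > m.py <<'E'
from h import *
np.set_printoptions(precision=1,suppress=True)
def rect(p): 
    r=cv2.minAreaRect(p.astype(np.float32)); return np.array(r[0]),np.array(r[1]),r[2]
out=[]
for n,rb,fb,tc in(('top',(440,210,485,255),(170,200,285,300),None),('side',(385,312,420,352),(235,190,320,255),None)):
    s=dict(np.load('snap_%s.npz'%n)); w=pts(s)
    a,b,c,d=rb; q=w[b:d,a:c].reshape(-1,3); g=q[np.abs(q[:,2])<8]; print(n,'table z',np.nanmedian(g[:,2]))
    o=q[(q[:,2]>12)&(q[:,2]<90)]; print('roller n',len(o),'z pct',np.percentile(o[:,2],[2,50,90,98]),'rect',rect(o[:,:2]))
    t=o[o[:,2]>np.percentile(o[:,2],98)-8]; print(' top pts',len(t),t.mean(0),rect(t[:,:2]))
    a,b,c,d=fb; q=w[b:d,a:c].reshape(-1,3)
    t=q[(np.abs(q[:,2]-120)<5)]; print('rim',len(t),np.median(t[:,2]),rect(t[:,:2]))
    t=q[(np.abs(q[:,2]-12)<4)]; print('base',len(t),np.median(t[:,2]),rect(t[:,:2]))
    f=s['frame'].astype(int)
    a,b,c,d=rb; cv2.imwrite(f'pics/{n}_r.png',cv2.resize(s['frame'][b:d,a:c,::-1],None,fx=9,fy=9,interpolation=cv2.INTER_CUBIC))
    a,b,c,d=fb; cv2.imwrite(f'pics/{n}_f.png',cv2.resize(s['frame'][b:d,a:c,::-1],None,fx=6,fy=6,interpolation=cv2.INTER_CUBIC))
E
python3 m.py
python3 - <<'E'
import cv2,numpy as np
a=[cv2.imread(f'pics/{n}_{k}.png') for k in 'rf' for n in('top','side')]
c=np.zeros((600,800,3),np.uint8)
for i,im in enumerate(a):
    k=min(400/im.shape[1],300/im.shape[0]); im=cv2.resize(im,None,fx=k,fy=k)
    y,x=(i//2)*300,(i%2)*400; c[y:y+im.shape[0],x:x+im.shape[1]]=im
cv2.imwrite('pics/crops.png',c)
E
```

```text
top table z -1.2942991938940622
roller n 464 z pct [14.5 58.5 65.6 67.3] rect (array([ 560.1, -355.8]), array([28.9, 50.3]), 66.00982666015625)
 top pts 215 [ 559.7 -355.9   63.6] (array([ 560.2, -355.9]), array([28.4, 49.2]), 64.94706726074219)
rim 342 116.60751525424746 (array([544.5,  90.3]), array([45.5, 92.1]), 75.76336669921875)
base 1138 10.875370133790284 (array([547.8, 101.6]), array([ 99.8, 129.6]), 75.69142150878906)
side table z -0.3551354211491571
roller n 536 z pct [14.7 54.3 65.5 67.6] rect (array([ 559.5, -355. ]), array([31.7, 51.3]), 64.51001739501953)
 top pts 198 [ 558.8 -355.2   64. ] (array([ 559.8, -354.8]), array([31.1, 50.8]), 64.59198760986328)
rim 167 117.06116545846737 (array([542.2,  90.2]), array([49.8, 93.1]), 73.24942016601562)
base 699 11.636480874162089 (array([557.8, 194.3]), array([296.4, 134.8]), 81.34901428222656)
```

View pics/crops.png

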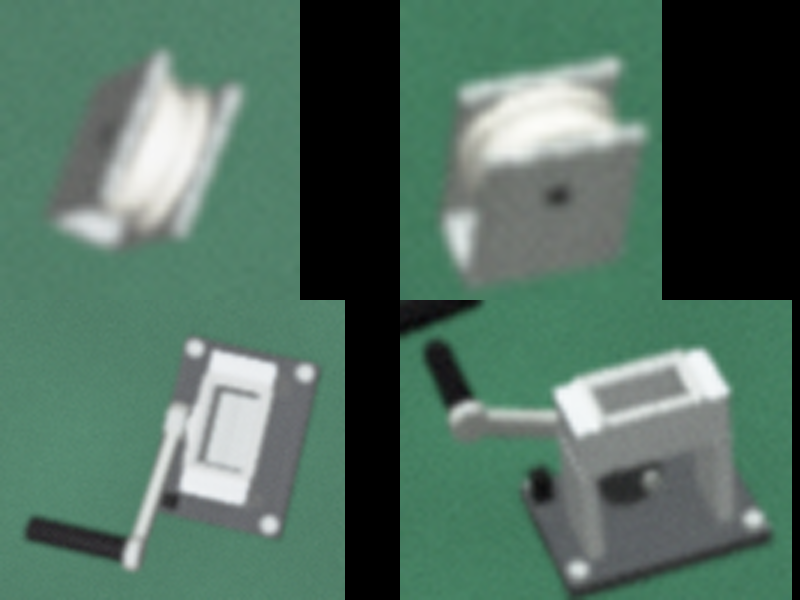

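The crops show the unit standing upright. Both views agree on its position (560,-355), long axis about -24.5°. The fixture is at (544,90), with its x axis about -14.3° and the lever on the +y side. Next I plan the approach.

```bash
cat > plan.py <<'E'
from h import *
np.set_printoptions(precision=4,suppress=True)
def state():
    st=ctrl.sense(); M=R.from_rotvec(st['ee_rot']).as_matrix()
    print('t',st['clock'],'pos',st['eef_pos'].round(1),'jawdeg',np.degrees(np.arctan2(M[1,0],M[0,0])).round(2),'down',M[:,1].round(3),'F',st['contact_force'].round(1),'gap',round(st['finger_gap'],1)); return st,M
def to(p,ang=None):
    """total yaw to ang, and shift in tool frame from measured to p (after / before the yaw)"""
    st,M=state(); a=np.degrees(np.arctan2(M[1,0],M[0,0])); d=np.array(p)-st['eef_pos']
    print(' world d',d.round(1),' tool shift now',(M.T@d/1000))
    if ang is not None:
        y=-np.radians((ang-a+180)%360-180); M2=M@R.from_rotvec([0,y,0]).as_matrix()
        print(' yaw',y,' tool shift after yaw',(M2.T@d/1000))
E
python3 - <<'E'
from plan import *
to([450,90,240]);to([560,-355.4,200],65.2)
s=dict(np.load('snap_top.npz')); w=pts(s).reshape(-1,3); c=np.array([560,-355.4]);a=np.radians(65.2)
e=np.array([np.cos(a),np.sin(a)]);f=np.array([-e[1],e[0]]); q=w[:,:2]-c
u,v=q@e,q@f
m=(w[:,2]>15)&(np.abs(u)<75)&(np.abs(v)<30)&(np.abs(u)>18); print(np.c_[u,v,w[:,2]][m][:20])
m=(w[:,2]>15)&(np.abs(u)<16)&(np.abs(v)<40); print(m.sum())
E
```

```text
t 0.7 pos [196.2 513.9 231.3] jawdeg 69.1 down [ 0.  0. -1.] F [-0.6 -0.6 -0.6] gap 85.4
 world d [ 253.8 -423.9    8.7]  tool shift now [-0.3054 -0.0087 -0.3883]
t 0.7 pos [196.2 513.9 231.3] jawdeg 69.1 down [ 0.  0. -1.] F [-0.6 -0.6 -0.6] gap 85.4
 world d [ 363.8 -869.3  -31.3]  tool shift now [-0.6823  0.0313 -0.6499]
 yaw 0.06812712613552181  tool shift after yaw [-0.6365  0.0313 -0.6949]
[[-68.4267 -29.6334  64.1686]
 [-67.0913 -28.9492  46.2428]
 [-67.5886 -28.6054  50.8807]
 [-68.1098 -28.2879  55.385 ]
 [-69.6459 -28.8029  56.605 ]
 [-69.5    -27.955   63.1281]
 [-70.6596 -28.1728  65.4696]
 [-72.6009 -29.0248  65.3408]
 [-67.6117 -29.8064  21.3422]
 [-67.1625 -28.6661  29.3633]
 [-67.6853 -28.3321  34.1003]
 [-68.0589 -27.8837  39.2628]
 [-68.8385 -27.7728  43.0482]
 [-70.5065 -28.3872  43.9317]
 [-71.1021 -28.1365  48.2291]
 [-71.6536 -27.8566  52.6137]
 [-71.8568 -27.3032  58.0432]
 [-73.0543 -27.554   60.2898]
 [-72.7862 -26.6374  67.0763]
 [-69.2448 -28.4742  18.5185]]
453
```

Request:
apply_moves --targets '[{"x": -0.015,"z": -0.019},{"x": -0.031,"z": -0.039},{"x": -0.031,"z": -0.039},{"x": -0.031,"z": -0.039},{"x": -0.031,"z": -0.039},{"x": -0.031,"z": -0.039},{"x": -0.031,"z": -0.039},{"x": -0.031,"z": -0.039},{"x": -0.031,"z": -0.039},{"x": -0.031,"z": -0.039,"claw": 0.4}]'

```text
invalid input
```

```bash
python3 -c "
from plan import *
to([560,-355.4,150],65.2)"
```

```text
t 0.7 pos [196.2 513.9 231.3] jawdeg 69.1 down [ 0.  0. -1.] F [-0.6 -0.6 -0.6] gap 85.4
 world d [ 363.8 -869.3  -81.3]  tool shift now [-0.6823  0.0813 -0.6499]
 yaw 0.06812712613552181  tool shift after yaw [-0.6365  0.0813 -0.6949]
```

All fields are needed in each row.

Request:
apply_moves --targets '[{"x": -0.015,"y": 0,"z": -0.019,"yaw": 0,"claw": 0.4},{"x": -0.031,"y": 0,"z": -0.039,"yaw": 0,"claw": 0.4},{"x": -0.031,"y": 0,"z": -0.039,"yaw": 0,"claw": 0.4},{"x": -0.031,"y": 0,"z": -0.039,"yaw": 0,"claw": 0.4},{"x": -0.031,"y": 0,"z": -0.039,"yaw": 0,"claw": 0.4},{"x": -0.031,"y": 0,"z": -0.039,"yaw": 0,"claw": 0.4},{"x": -0.031,"y": 0,"z": -0.039,"yaw": 0,"claw": 0.4},{"x": -0.031,"y": 0,"z": -0.039,"yaw": 0,"claw": 0.4},{"x": -0.031,"y": 0,"z": -0.039,"yaw": 0,"claw": 0.4},{"x": -0.031,"y": 0,"z": -0.039,"yaw": 0,"claw": 0.4}]' --squeeze 60

```text
clock: 1.95
eef_pos: [437.7, 105.9, 231.6]
ee_rot: [-1.36, -0.938, 0.936]
contact_force: [0.3, 0.1, 0.3]
finger_gap: 59.5
```

```bash
python3 -c "
from plan import *
to([560,-355.4,150],65.2)"
```

```text
t 1.95 pos [437.7 105.9 231.6] jawdeg 69.12 down [ 0.001  0.001 -1.   ] F [0.3 0.1 0.3] gap 59.5
 world d [ 122.3 -461.3  -81.6]  tool shift now [-0.3875  0.0814 -0.2786]
 yaw 0.06838310565807308  tool shift after yaw [-0.3676  0.0814 -0.3044]
```

Request:
apply_moves --targets '[{"x": 0,"y": 0,"z": 0,"yaw": 0.068,"claw": 0.4},{"x": -0.041,"y": 0.005,"z": -0.034,"yaw": 0,"claw": 0.4},{"x": -0.041,"y": 0.005,"z": -0.034,"yaw": 0,"claw": 0.4},{"x": -0.041,"y": 0.005,"z": -0.034,"yaw": 0,"claw": 0.4},{"x": -0.041,"y": 0.01,"z": -0.034,"yaw": 0,"claw": 0.4},{"x": -0.041,"y": 0.01,"z": -0.034,"yaw": 0,"claw": 0.4},{"x": -0.041,"y": 0.01,"z": -0.034,"yaw": 0,"claw": 0.4},{"x": -0.041,"y": 0.01,"z": -0.034,"yaw": 0,"claw": 0.4},{"x": -0.041,"y": 0.01,"z": -0.034,"yaw": 0,"claw": 0.4},{"x": -0.04,"y": 0.016,"z": -0.032,"yaw": 0,"claw": 0.4}]'

```text
clock: 3.2
eef_pos: [559.8, -356.0, 150.3]
ee_rot: [-1.384, -0.887, 0.885]
contact_force: [0.6, -0.9, 1.1]
finger_gap: 59.8
```

Request:
apply_moves --targets '[{"x": 0,"y": 0,"z": 0,"yaw": 0,"claw": 0.4},{"x": 0,"y": 0,"z": 0,"yaw": 0,"claw": 0.4}]'

```text
clock: 3.45
eef_pos: [558.8, -353.7, 150.0]
ee_rot: [-1.382, -0.885, 0.884]
contact_force: [-0.2, 0.7, 0.7]
finger_gap: 59.9
```

```bash
python3 -c "
from plan import *
to([560,-355.4,41],65.2)
s=snap('side','s1.png'); snap('top','t1.png')
cv2.imwrite('pics/s1c.png',cv2.resize(s['frame'][230:390,310:500,::-1],None,fx=4,fy=3.7))
state()"
```

```text
t 3.45 pos [ 558.8 -353.7  150. ] jawdeg 65.21 down [-0.     0.001 -1.   ] F [-0.2  0.7  0.7] gap 59.9
 world d [   1.2   -1.7 -109. ]  tool shift now [-0.0011  0.109  -0.0019]
 yaw 0.0002161274265544938  tool shift after yaw [-0.0011  0.109  -0.0019]
t 3.55 pos [ 559.7 -352.4  150.9] jawdeg 65.35 down [ 0.002  0.001 -1.   ] F [0.1 0.1 0.5] gap 59.9
```

View pics/s1c.png

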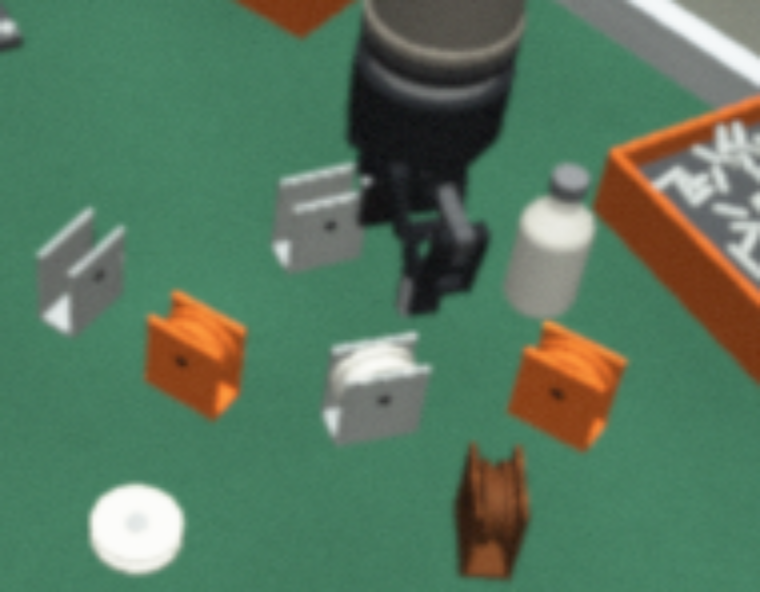

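```bash
python3 -c "
from plan import *
for n in('side','top'):
  s=dict(np.load('snap_%s.npz'%n))
  for p in([560,-355,165],[560,-355,150],[560,-355,66]):
    u,v=proj(s,np.array(p)); print(n,p,u,v,'crop',(u-310)*4,(v-230)*3.7)
s=dict(np.load('snap_top.npz')); w=pts(s)[190:280,420:510].reshape(-1,3)
cv2.imwrite('pics/t1c.png',cv2.resize(s['frame'][180:290,400:530,::-1],None,fx=5,fy=5))
s=dict(np.load('snap_side.npz')); w=pts(s)[270:330,390:440]
for v in range(0,60,4): print([('%d,%d,%d'%tuple(w[v,u])) if w[v,u,0]==w[v,u,0] else '-' for u in range(6,36,3)])
"
```

```text
side [560, -355, 165] 409.8935643993925 298.1739566461307 crop 399.57425759757007 252.2436395906836
side [560, -355, 150] 409.0957608134048 302.65931409308695 crop 396.38304325361923 268.8394621444217
side [560, -355, 66] 404.9046697772235 326.22218310016626 crop 379.61867910889396 356.0220774706152
top [560, -355, 165] 481.713643244596 225.00496392947193 crop 686.8545729783841 -18.48163346095387
top [560, -355, 150] 478.9615430520181 225.99267645339546 crop 675.8461722080724 -14.827097122436795
top [560, -355, 66] 465.0871889560406 230.97210029083573 crop 620.3487558241625 3.5967710760921876
['707,-175,-2', '558,-315,219', '546,-333,243', '522,-361,283', '523,-367,288', '527,-371,289', '529,-377,293', '534,-380,292', '538,-383,291', '542,-387,292']
['650,-227,66', '562,-314,203', '556,-326,218', '555,-335,226', '540,-355,254', '543,-360,257', '531,-377,280', '534,-381,282', '538,-385,282', '545,-387,279']
['648,-231,57', '693,-202,0', '565,-320,193', '571,-323,192', '535,-361,251', '539,-365,252', '535,-375,264', '536,-382,269', '540,-385,270', '545,-388,269']
['632,-246,66', '564,-
[... 1099 characters left out ...]
 '627,-283,-1', '634,-287,-2', '639,-292,-1', '534,-383,173', '535,-389,179', '540,-393,179', '662,-311,0', '668,-315,0']
['605,-284,1', '612,-289,0', '618,-293,0', '623,-298,0', '-', '538,-382,156', '536,-391,167', '543,-393,163', '653,-319,0', '659,-324,0']
['598,-292,0', '603,-298,0', '611,-300,-3', '619,-303,-6', '621,-310,0', '629,-314,-2', '632,-320,1', '639,-324,0', '644,-328,0', '651,-332,-1']
['589,-302,0', '558,-337,63', '564,-341,63', '568,-346,65', '575,-349,63', '582,-352,60', '626,-327,-2', '630,-333,0', '635,-337,0', '643,-340,-1']
['550,-337,55', '553,-343,60', '555,-350,65', '562,-353,62', '571,-354,57', '578,-357,54', '615,-337,1', '625,-339,-4', '627,-346,1', '632,-350,1']
```

View pics/t1c.png

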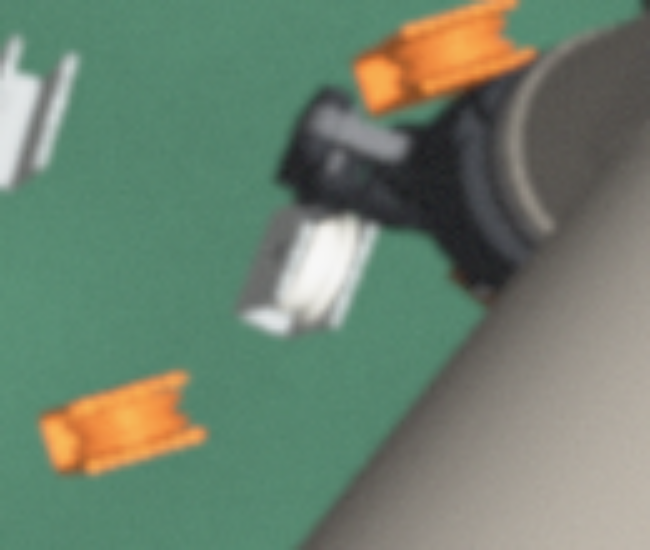

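The pads straddle the unit as planned: fingers at about (571,-327) and (541,-391), midpoint on target. Descending.

Request:
apply_moves --targets '[{"x": -0.0015,"y": 0.02,"z": -0.0015,"yaw": 0,"claw": 0.4},{"x": 0,"y": 0.03,"z": 0,"yaw": 0,"claw": 0.4},{"x": 0,"y": 0.03,"z": 0,"yaw": 0,"claw": 0.4},{"x": 0,"y": 0.02,"z": 0,"yaw": 0,"claw": 0.4},{"x": 0,"y": 0.012,"z": 0,"yaw": 0,"claw": 0.4},{"x": 0,"y": 0,"z": 0,"yaw": 0,"claw": 0.4}]'

```text
clock: 4.3
eef_pos: [559.1, -355.9, 37.5]
ee_rot: [-1.382, -0.884, 0.885]
contact_force: [0.1, -0.6, -0.4]
finger_gap: 59.8
```

```bash
python3 -c "
from plan import *
to([560,-355.4,38],65.2)
s=snap('side','s2.png')
cv2.imwrite('pics/s2c.png',cv2.resize(s['frame'][250:370,350:470,::-1],None,fx=5,fy=5))
state()"
```

```text
t 4.3 pos [ 559.1 -355.9   37.5] jawdeg 65.22 down [-0.001  0.001 -1.   ] F [ 0.1 -0.6 -0.4] gap 59.8
 world d [0.9 0.5 0.5]  tool shift now [ 0.0008 -0.0005 -0.0006]
 yaw 0.00034332394283020945  tool shift after yaw [ 0.0008 -0.0005 -0.0006]
t 4.35 pos [ 559.7 -356.5   38.6] jawdeg 65.22 down [ 0.001 -0.    -1.   ] F [ 0.3 -0.2  1.4] gap 59.8
```

View pics/s2c.png

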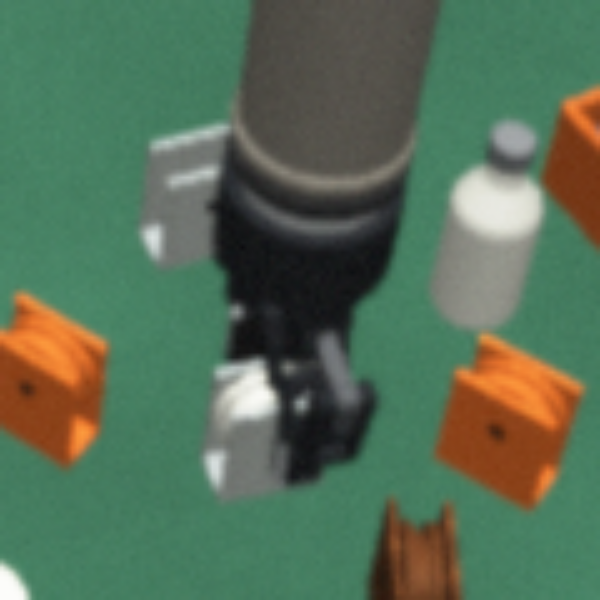

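Request:
apply_moves --targets '[{"x": 0,"y": 0,"z": 0,"yaw": 0,"claw": -1},{"x": 0,"y": 0,"z": 0,"yaw": 0,"claw": -1},{"x": 0,"y": 0,"z": 0,"yaw": 0,"claw": -1},{"x": 0,"y": 0,"z": 0,"yaw": 0,"claw": -1},{"x": 0,"y": 0,"z": 0,"yaw": 0,"claw": -1},{"x": 0,"y": 0,"z": 0,"yaw": 0,"claw": -1}]' --squeeze 50

```text
clock: 5.1
eef_pos: [560.1, -356.9, 39.6]
ee_rot: [-1.385, -0.886, 0.884]
contact_force: [-0.3, 1.4, 5.6]
finger_gap: 26.8
```

```bash
python3 -c "
from plan import *
state()
s=snap('side','s3.png')
cv2.imwrite('pics/s3c.png',cv2.resize(s['frame'][250:370,350:470,::-1],None,fx=5,fy=5))
state()"
```

```text
t 5.1 pos [ 560.1 -356.9   39.6] jawdeg 65.22 down [ 0.002 -0.001 -1.   ] F [-0.3  1.4  5.6] gap 26.8
t 5.15 pos [ 560.2 -356.9   39.6] jawdeg 65.21 down [ 0.002 -0.001 -1.   ] F [-0.4  0.3  5.5] gap 27.2
```

View pics/s3c.png

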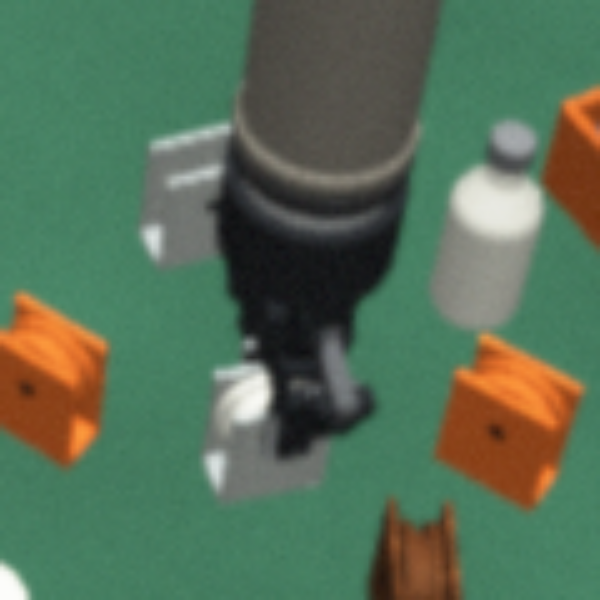

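Request:
apply_moves --targets '[{"x": 0,"y": -0.01,"z": 0,"yaw": 0,"claw": -1},{"x": 0,"y": -0.02,"z": 0,"yaw": 0,"claw": -1},{"x": 0,"y": -0.03,"z": 0,"yaw": 0,"claw": -1},{"x": 0,"y": -0.04,"z": 0,"yaw": 0,"claw": -1},{"x": 0,"y": -0.04,"z": 0,"yaw": 0,"claw": -1},{"x": 0,"y": -0.03,"z": 0,"yaw": 0,"claw": -1},{"x": 0,"y": 0,"z": 0,"yaw": 0,"claw": -1},{"x": 0,"y": 0,"z": 0,"yaw": 0,"claw": -1}]'

```text
clock: 6.15
eef_pos: [558.7, -355.8, 207.1]
ee_rot: [-1.381, -0.884, 0.885]
contact_force: [0.7, 0.2, -2.0]
finger_gap: 27.5
```

```bash
python3 -c "
from plan import *
s=snap('side','s4.png')
cv2.imwrite('pics/s4c.png',cv2.resize(s['frame'][220:340,350:470,::-1],None,fx=5,fy=5))
to([544.5,90.2,200],75.7)"
```

```text
t 6.2 pos [ 558.5 -355.5  206.3] jawdeg 65.2 down [-0.003  0.002 -1.   ] F [-0.  -0.1 -1.8] gap 27.3
 world d [-14.  445.7  -6.3]  tool shift now [0.3987 0.0074 0.1997]
 yaw -0.18333039777042767  tool shift after yaw [0.4284 0.0074 0.1236]
```

View pics/s4c.png

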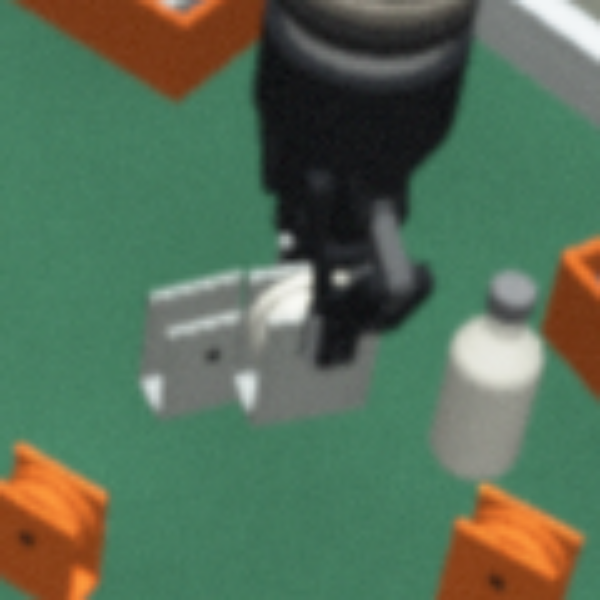

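Request:
apply_moves --targets '[{"x": 0,"y": 0,"z": 0,"yaw": -0.09,"claw": -1},{"x": 0.02,"y": 0,"z": 0.006,"yaw": -0.093,"claw": -1},{"x": 0.05,"y": 0,"z": 0.015,"yaw": 0,"claw": -1},{"x": 0.055,"y": 0,"z": 0.016,"yaw": 0,"claw": -1},{"x": 0.055,"y": 0,"z": 0.016,"yaw": 0,"claw": -1},{"x": 0.055,"y": 0,"z": 0.016,"yaw": 0,"claw": -1},{"x": 0.055,"y": 0,"z": 0.016,"yaw": 0,"claw": -1},{"x": 0.055,"y": 0,"z": 0.016,"yaw": 0,"claw": -1},{"x": 0.05,"y": 0,"z": 0.013,"yaw": 0,"claw": -1},{"x": 0.03,"y": 0,"z": 0.01,"yaw": 0,"claw": -1}]'

```text
clock: 7.45
eef_pos: [544.4, 90.3, 206.2]
ee_rot: [-1.312, -1.024, 1.029]
contact_force: [0.4, 0.3, -2.4]
finger_gap: 27.2
```

Request:
apply_moves --targets '[{"x": 0,"y": 0,"z": 0,"yaw": 0,"claw": -1},{"x": 0,"y": 0,"z": 0,"yaw": 0,"claw": -1},{"x": 0,"y": 0,"z": 0,"yaw": 0,"claw": -1}]'

```text
clock: 7.82
eef_pos: [546.0, 83.9, 207.8]
ee_rot: [-1.319, -1.02, 1.022]
contact_force: [-0.5, 0.7, -0.9]
finger_gap: 27.3
```

```bash
python3 -c "
from plan import *
to([544.5,90.2,200],75.7)
s=snap('side','s5.png'); t=snap('top','t5.png')
a=cv2.resize(s['frame'][150:270,220:340,::-1],(400,400)); b=cv2.resize(t['frame'][170:300,180:310,::-1],(400,400))
cv2.imwrite('pics/c5.png',np.hstack([a,b]))
state()"
```

```text
t 7.825 pos [546.   83.9 207.8] jawdeg 75.5 down [-0.001 -0.001 -1.   ] F [-0.5  0.7 -0.9] gap 27.3
 world d [-1.5  6.3 -7.8]  tool shift now [0.0057 0.0078 0.0031]
 yaw -0.0034996792943378097  tool shift after yaw [0.0057 0.0078 0.003 ]
t 7.925 pos [546.2  84.4 208.2] jawdeg 75.53 down [-0.    -0.001 -1.   ] F [ 0.2  0.7 -1.9] gap 27.5
```

View pics/c5.png

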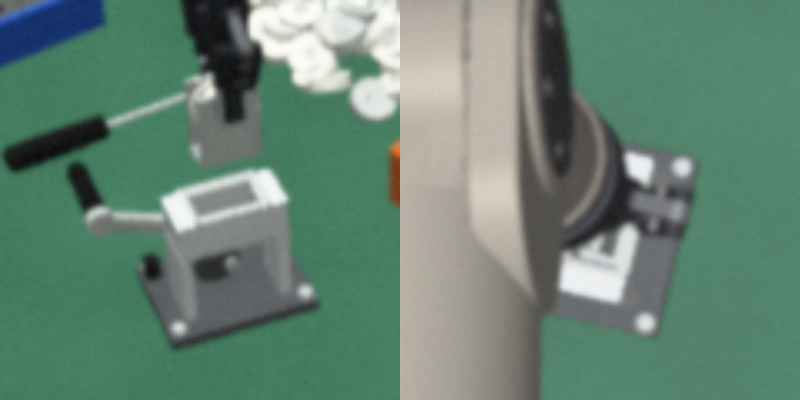

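Request:
apply_moves --targets '[{"x": 0.003,"y": 0.01,"z": 0.0015,"yaw": -0.003,"claw": -1},{"x": 0.0025,"y": 0.01,"z": 0.0015,"yaw": 0,"claw": -1},{"x": 0,"y": 0.005,"z": 0,"yaw": 0,"claw": -1},{"x": 0,"y": 0,"z": 0,"yaw": 0,"claw": -1},{"x": 0,"y": 0,"z": 0,"yaw": 0,"claw": -1},{"x": 0,"y": 0,"z": 0,"yaw": 0,"claw": -1}]'

```text
clock: 8.68
eef_pos: [545.0, 92.1, 183.7]
ee_rot: [-1.316, -1.026, 1.025]
contact_force: [-0.2, -0.5, -2.0]
finger_gap: 27.4
```

```bash
cat > al.py <<'E'
from plan import *
def al(fn):
    st,M=state()
    s=snap('side',fn+'.png'); s2=ctrl.snapshot('side'); state()
    s['z_map']=np.where((s['z_map']>0)&(s2['z_map']>0),(s['z_map']+s2['z_map'])/2,0)
    cv2.imwrite('pics/'+fn+'c.png',cv2.resize(s['frame'][150:270,220:340,::-1],(600,600),interpolation=cv2.INTER_CUBIC))
    w=pts(s); a=np.radians(-14.3); X=np.array([np.cos(a),np.sin(a)]);Y=np.array([-X[1],X[0]])
    q=w[...,:2]-np.array([544.5,90.2]); F=np.stack([q@X,q@Y,w[...,2]],-1)[150:270,220:340]
    rgb=s['frame'][150:270,220:340].astype(int)
    np.save('F.npy',F); np.save('rgb.npy',rgb); return F,rgb
E
python3 -c "
from al import *
to([544.5,90.2,180],75.7)
F,rgb=al('s6')
P=F.reshape(-1,3)
# held cheek: y around -14
def st(n,m):
    p=P[m]; print(n,len(p),'x',np.percentile(p[:,0],[1,5,50,95,99]),'y',np.percentile(p[:,1],[5,50,95]),'z',np.percentile(p[:,2],[1,5,50,95,99]))
x,y,z=P.T; C=rgb.reshape(-1,3); gray=(C.max(1)-C.min(1)<40)&(C.min(1)>75)
st('held',gray&(abs(x)<45)&(abs(y)<30)&(z>128)&(z<220))
st('cheek',gray&(abs(x)<45)&(y<-8)&(y>-22)&(z>128)&(z<220))
st('block front',gray&(abs(x)<60)&(y<-18)&(y>-30)&(z>92)&(z<113))
st('rim',gray&(abs(x)<60)&(abs(y)<32)&(z>114)&(z<123))
m=gray&(abs(x)<45)&(y<-8)&(y>-22)&(z>128)&(z<220); p=P[m]; print('cheek yaw',np.degrees(np.polyfit(p[:,0],p[:,1],1)[0]),'lean',np.polyfit(p[:,2],p[:,1],1)[0])
m=gray&(abs(x)<60)&(y<-18)&(y>-30)&(z>92)&(z<113); p=P[m]; print('front yaw',np.degrees(np.polyfit(p[:,0],p[:,1],1)[0]),'lean',np.polyfit(p[:,2],p[:,1],1)[0])
"
```

```text
t 8.675 pos [545.   92.1 183.7] jawdeg 75.85 down [ 0.001  0.    -1.   ] F [-0.2 -0.5 -2. ] gap 27.4
 world d [-0.5 -1.9 -3.7]  tool shift now [-0.002   0.0037  0.    ]
 yaw 0.002697437621404787  tool shift after yaw [-0.002   0.0037  0.    ]
t 8.675 pos [545.   92.1 183.7] jawdeg 75.85 down [ 0.001  0.    -1.   ] F [-0.2 -0.5 -2. ] gap 27.4
t 8.775 pos [544.9  92.1 183.6] jawdeg 75.86 down [ 0.001  0.    -1.   ] F [-0.1 -0.5 -1.6] gap 26.9
held 413 x [-26.3662 -25.7626 -11.4132  20.8162  23.0278] y [-14.4317 -10.0468  14.0737] z [144.0936 147.4443 175.35   209.7005 215.3787]
cheek 297 x [-26.246  -24.975   -7.1967  21.6802  23.3414] y [-15.9688 -10.7482  -8.5664] z [144.0995 147.1543 171.2869 207.2839 213.355 ]
block front 124 x [-47.6178 -44.6768   1.8505  40.0169  43.0372] y [-21.3486 -19.2013 -18.1249] z [ 92.4492  93.2922 101.991  111.8587 112.2623]
rim 182 x [-47.2327 -44.9386  -6.0454  40.8933  43.9163] y [-20.2181  -1.0843  20.7098] z [114.1101 114.3053 116.4029 119.8223 120.8827]
cheek yaw 0.6669755268890993 lean -0.04219888143840827
front yaw -0.08897950864324139 lean 0.0020510101559248106
```

View pics/s6c.png

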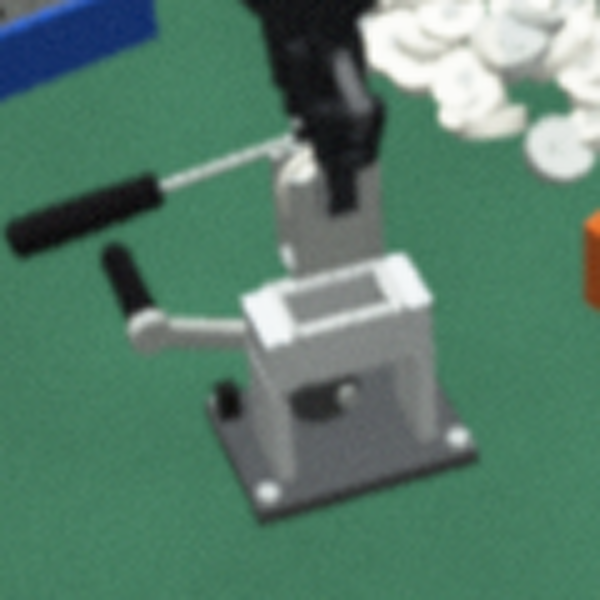

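```bash
cat > fit.py <<'E'
import numpy as np,cv2
F=np.load('F.npy'); rgb=np.load('rgb.npy'); x,y,z=np.moveaxis(F,-1,0)
g=(rgb.max(2)-rgb.min(2)<45)&(rgb.min(2)>70)
def reg(n,m):
    m=cv2.erode(m.astype(np.uint8),np.ones((3,3)))>0; p=F[m]
    c=np.median(p[:,1]); k=np.abs(p[:,1]-c)<5; p=p[k]
    A=np.c_[p[:,0],p[:,2]-p[:,2].mean(),np.ones(len(p))]; s=np.linalg.lstsq(A,p[:,1],rcond=None)[0]
    print(n,len(p),'y',np.median(p[:,1]).round(2),'yaw',np.degrees(s[0]).round(2),'lean',s[1].round(3),'y0',s[2].round(2))
reg('cheek',g&(np.abs(x)<32)&(y<2)&(y>-30)&(z>140)&(z<190))
reg('front',g&(np.abs(x)<55)&(y<-8)&(y>-40)&(z>80)&(z<113))
def ext(n,m,ax):
    p=F[m][:,ax]; print(n,np.sort(p)[[0,2,5]].round(1),np.sort(p)[[-6,-3,-1]].round(1))
ext('held x low z',g&(np.abs(x)<45)&(y<-3)&(y>-25)&(z>146)&(z<170),0)
ext('rim x',g&(np.abs(x)<60)&(np.abs(y)<22)&(z>114)&(z<124),0)
ext('rim y',g&(np.abs(x)<50)&(np.abs(y)<40)&(z>114)&(z<124),1)
ext('front x',g&(np.abs(x)<60)&(y<-14)&(y>-30)&(z>92)&(z<113),0)
dark=(z<104)&(z>80)&(np.abs(x)<35)&(np.abs(y)<22)
print('floor',dark.sum(),np.median(F[dark],0) if dark.sum() else '')
ext('floor x',dark&(np.abs(y)<12),0)
E
python3 fit.py
```

```text
cheek 143 y -10.57 yaw 0.41 lean -0.004 y0 -10.46
front 202 y -18.54 yaw 0.02 lean -0.022 y0 -18.44
held x low z [-26.4 -25.8 -25.6] [22.8 23.6 23.8]
rim x [-47.5 -47.2 -46. ] [42.6 43.9 45.3]
rim y [-21.2 -20.8 -20.7] [21.2 22.9 25.8]
front x [-47.8 -47.6 -46. ] [41.  43.2 43.8]
floor 245 [  0.97538973 -17.41714582  94.28091722]Traceback (most recent call last):
  File "fit.py", line 19, in <module>
    ext('floor x',dark&(np.abs(y)<12),0)
    ~~~^^^^^^^^^^^^^^^^^^^^^^^^^^^^^^^^^
  File "fit.py", line 12, in ext
    p=F[m][:,ax]; print(n,np.sort(p)[[0,2,5]].round(1),np.sort(p)[[-6,-3,-1]].round(1))
                          ~~~~~~~~~~^^^^^^^^^
IndexError: index 5 is out of bounds for axis 0 with size 3
```

Request:
apply_moves --targets '[{"x": -0.0024,"y": 0.01,"z": 0,"yaw": 0.003,"claw": -1},{"x": 0,"y": 0.008,"z": 0,"yaw": 0,"claw": -1},{"x": 0,"y": 0,"z": 0,"yaw": 0,"claw": -1},{"x": 0,"y": 0,"z": 0,"yaw": 0,"claw": -1},{"x": 0,"y": 0,"z": 0,"yaw": 0,"claw": -1}]'

```text
clock: 9.4
eef_pos: [544.3, 89.9, 165.6]
ee_rot: [-1.317, -1.024, 1.023]
contact_force: [0.1, -1.5, -0.5]
finger_gap: 27.4
```

```bash
sed -i 's/z>140)&(z<190)/z>126)\&(z<170)/; s/z>146)&(z<170)/z>127)\&(z<150)/; /floor x/d' fit.py; python3 -c "
from al import *
to([544.5,90.2,180],75.7)
F,rgb=al('s7')
s=cv2.imread('pics/s7.png'); cv2.imwrite('pics/s7z.png',cv2.resize(s[180:240,255:325],(700,600),interpolation=cv2.INTER_CUBIC))
"; python3 fit.py
```

```text
t 9.4 pos [544.3  89.9 165.6] jawdeg 75.7 down [ 0.001  0.    -1.   ] F [ 0.1 -1.5 -0.5] gap 27.4
 world d [ 0.2  0.3 14.4]  tool shift now [ 0.0003 -0.0144 -0.0001]
 yaw -6.46627418814003e-05  tool shift after yaw [ 0.0003 -0.0144 -0.0001]
t 9.4 pos [544.3  89.9 165.6] jawdeg 75.7 down [ 0.001  0.    -1.   ] F [ 0.1 -1.5 -0.5] gap 27.4
t 9.5 pos [544.3  89.9 165.6] jawdeg 75.7 down [ 0.001  0.    -1.   ] F [ 0.3  0.5 -2.6] gap 27.3
cheek 127 y -12.98 yaw 0.07 lean -0.044 y0 -12.82
front 196 y -18.27 yaw 0.32 lean -0.006 y0 -18.3
held x low z [-26.2 -25.5 -25.1] [21.4 21.8 22.3]
rim x [-47.1 -46.4 -46. ] [43.8 44.6 44.8]
rim y [-22.  -21.5 -20.5] [21.2 22.3 23.9]
front x [-47.8 -47.1 -46.6] [42.8 43.2 43.8]
floor 222 [  1.43524968 -17.60657415  93.16893289]
```

View pics/s7z.png

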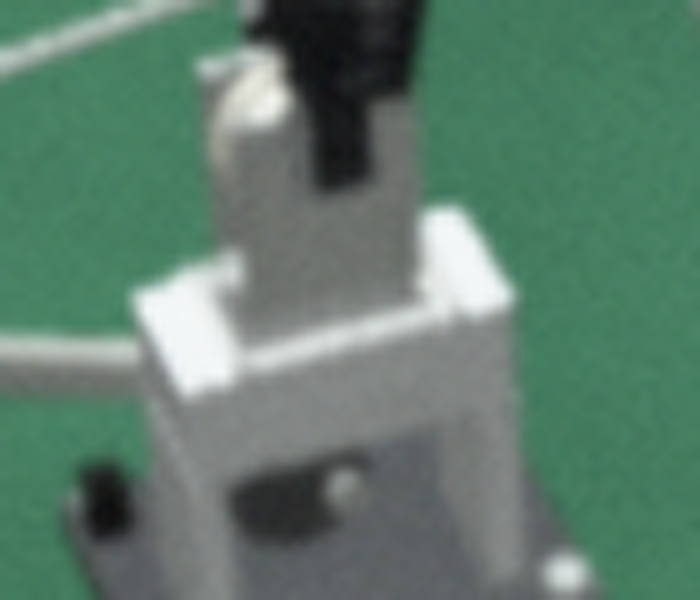

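The unit is centred over the pocket in the picture: cheek foot at columns 243–415 against an opening of about 238–427. I descend into the lead-in while watching the force.

Request:
apply_moves --targets '[{"x": 0,"y": 0.003,"z": -0.0005,"yaw": 0,"claw": -1},{"x": 0,"y": 0.003,"z": 0,"yaw": 0,"claw": -1},{"x": 0,"y": 0.003,"z": 0,"yaw": 0,"claw": -1},{"x": 0,"y": 0.002,"z": 0,"yaw": 0,"claw": -1},{"x": 0,"y": 0.001,"z": 0,"yaw": 0,"claw": -1},{"x": 0,"y": 0,"z": 0,"yaw": 0,"claw": -1}]'

```text
clock: 10.25
eef_pos: [544.5, 89.7, 153.2]
ee_rot: [-1.317, -1.023, 1.023]
contact_force: [0.4, -0.2, -2.1]
finger_gap: 27.1
```

```bash
python3 -c "
from al import *
F,rgb=al('s8')
s=cv2.imread('pics/s8.png'); cv2.imwrite('pics/s8z.png',cv2.resize(s[180:240,255:325],(700,600),interpolation=cv2.INTER_CUBIC))
"; python3 fit.py
```

```text
t 10.25 pos [544.5  89.7 153.2] jawdeg 75.69 down [-0. -0. -1.] F [ 0.4 -0.2 -2.1] gap 27.1
t 10.35 pos [544.6  89.7 153.4] jawdeg 75.69 down [ 0.  0. -1.] F [-0.4 -0.4 -1.6] gap 27.4
cheek 109 y -12.95 yaw 0.35 lean -0.006 y0 -12.95
front 191 y -18.4 yaw 0.44 lean -0.043 y0 -18.27
held x low z [-26.2 -25.7 -25.2] [18.9 21.4 22.4]
rim x [-47.7 -47.3 -46.2] [43.9 44.6 45. ]
rim y [-22.6 -21.4 -21.1] [21.4 22.  23.3]
front x [-48.4 -47.8 -47.2] [43.  43.6 43.8]
floor 167 [ -0.33723977 -17.9078571   92.26813784]
```

View pics/s8z.png

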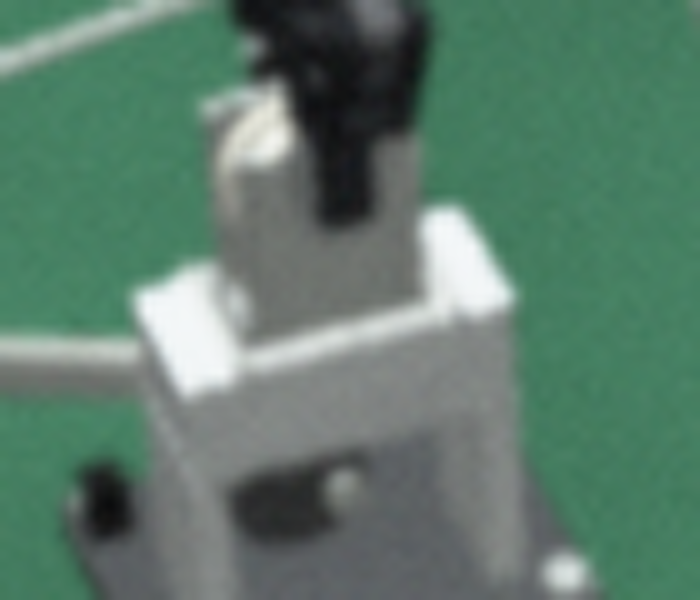

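It has entered with no contact force. Continuing down.

Request:
apply_moves --targets '[{"x": 0,"y": 0.003,"z": 0,"yaw": 0,"claw": -1},{"x": 0,"y": 0.003,"z": 0,"yaw": 0,"claw": -1},{"x": 0,"y": 0.003,"z": 0,"yaw": 0,"claw": -1},{"x": 0,"y": 0.003,"z": 0,"yaw": 0,"claw": -1},{"x": 0,"y": 0.003,"z": 0,"yaw": 0,"claw": -1},{"x": 0,"y": 0,"z": 0,"yaw": 0,"claw": -1}]'

```text
clock: 11.1
eef_pos: [544.3, 89.7, 138.0]
ee_rot: [-1.317, -1.023, 1.024]
contact_force: [-0.0, -0.0, -1.4]
finger_gap: 27.5
```

Request:
apply_moves --targets '[{"x": 0,"y": 0.003,"z": 0,"yaw": 0,"claw": -1},{"x": 0,"y": 0.003,"z": 0,"yaw": 0,"claw": -1},{"x": 0,"y": 0.002,"z": 0,"yaw": 0,"claw": -1},{"x": 0,"y": 0,"z": 0,"yaw": 0,"claw": -1},{"x": 0,"y": 0,"z": 0,"yaw": 0,"claw": -1}]'

```text
clock: 11.72
eef_pos: [544.6, 89.7, 130.4]
ee_rot: [-1.317, -1.023, 1.023]
contact_force: [0.5, -0.2, -2.3]
finger_gap: 27.5
```

Request:
apply_moves --targets '[{"x": 0,"y": 0.002,"z": 0,"yaw": 0,"claw": -1},{"x": 0,"y": 0.001,"z": 0,"yaw": 0,"claw": -1},{"x": 0,"y": 0.001,"z": 0,"yaw": 0,"claw": -1},{"x": 0,"y": 0,"z": 0,"yaw": 0,"claw": -1},{"x": 0,"y": 0,"z": 0,"yaw": 0,"claw": -1}]'

```text
clock: 12.35
eef_pos: [544.6, 89.8, 126.3]
ee_rot: [-1.317, -1.023, 1.023]
contact_force: [0.6, 0.4, -2.0]
finger_gap: 27.5
```

```bash
python3 -c "
from al import *
F,rgb=al('s9')
s=cv2.imread('pics/s9.png'); cv2.imwrite('pics/s9z.png',cv2.resize(s[180:240,255:325],(700,600),interpolation=cv2.INTER_CUBIC))
"
```

```text
t 12.35 pos [544.6  89.8 126.3] jawdeg 75.69 down [ 0.  0. -1.] F [ 0.6  0.4 -2. ] gap 27.5
t 12.45 pos [544.5  89.8 126.3] jawdeg 75.69 down [ 0.  0. -1.] F [ 0.1  0.5 -2.4] gap 27.4
```

View pics/s9z.png

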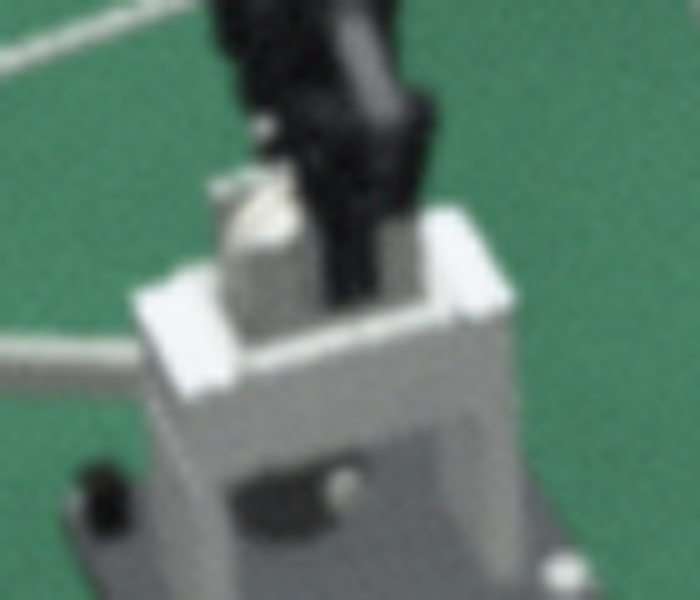

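Request:
apply_moves --targets '[{"x": 0,"y": 0.001,"z": 0,"yaw": 0,"claw": -1},{"x": 0,"y": 0,"z": 0,"yaw": 0,"claw": -1},{"x": 0,"y": 0,"z": 0,"yaw": 0,"claw": -1}]'

```text
clock: 12.82
eef_pos: [544.7, 89.8, 126.1]
ee_rot: [-1.317, -1.024, 1.023]
contact_force: [-3.1, 0.3, 5.9]
finger_gap: 27.3
```

Request:
apply_moves --targets '[{"x": 0,"y": 0.0005,"z": 0,"yaw": 0,"claw": -1},{"x": 0,"y": 0,"z": 0,"yaw": 0,"claw": -1},{"x": 0,"y": 0,"z": 0,"yaw": 0,"claw": -1}]'

```text
clock: 13.2
eef_pos: [544.7, 89.8, 126.1]
ee_rot: [-1.317, -1.024, 1.023]
contact_force: [-2.9, 0.5, 8.0]
finger_gap: 27.0
```

Floor contact: force rose from -2 to +8 N at TCP z 126.1, which puts the foot at about 87 mm, as expected. Releasing.

Request:
apply_moves --targets '[{"x": 0,"y": 0,"z": 0,"yaw": 0,"claw": 0.2},{"x": 0,"y": 0,"z": 0,"yaw": 0,"claw": 0.2},{"x": 0,"y": 0,"z": 0,"yaw": 0,"claw": 0.2},{"x": 0,"y": 0,"z": 0,"yaw": 0,"claw": 0.2},{"x": 0,"y": -0.01,"z": 0,"yaw": 0,"claw": 0.2},{"x": 0,"y": -0.03,"z": 0,"yaw": 0,"claw": 0.2},{"x": 0,"y": -0.04,"z": 0,"yaw": 0,"claw": 0.2},{"x": 0,"y": -0.02,"z": 0,"yaw": 0,"claw": 0.2}]'

```text
clock: 14.2
eef_pos: [546.0, 89.6, 228.1]
ee_rot: [-1.319, -1.027, 1.02]
contact_force: [0.5, 0.5, -0.4]
finger_gap: 51.1
```

```bash
python3 -c "
from al import *
F,rgb=al('s10')
x,y,z=np.moveaxis(F,-1,0); m=(np.abs(x)<27)&(np.abs(y)<20)&(z>125)&(z<175)
print('top z',np.percentile(z[m],[50,90,95,99]))
s=cv2.imread('pics/s10.png'); cv2.imwrite('pics/s10z.png',cv2.resize(s[180:240,255:325],(700,600),interpolation=cv2.INTER_CUBIC))
"
```

```text
t 14.2 pos [546.   89.6 228.1] jawdeg 75.68 down [ 0.005  0.001 -1.   ] F [ 0.5  0.5 -0.4] gap 51.1
t 14.3 pos [546.7  89.7 228.3] jawdeg 75.69 down [ 0.007  0.002 -1.   ] F [ 0.6 -0.6  0.1] gap 51.4
top z [145.3607 152.3096 153.1916 154.2502]
```

View pics/s10z.png

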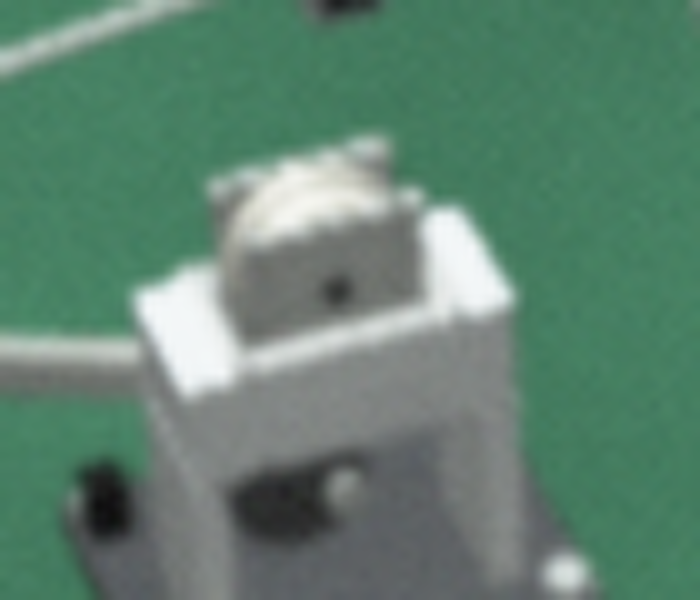

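The unit is seated: its top is at about 153 mm (87+66) and it stands upright. Next is the bar.

```bash
python3 -c "
from plan import *
st,M=state(); print(st['joint_pos'])
a=np.radians(-14.3); X=np.array([np.cos(a),np.sin(a)]);Y=np.array([-X[1],X[0]]); O=np.array([544.5,90.2])
b=O-93*X+85*Y; print('pred bar',b)
for n in('top','side'):
  s=snap(n,n+'11.png'); w=pts(s); f=s['frame'].astype(int)
  q=w[...,:2]-O; x,y,z=q@X,q@Y,w[...,2]
  m=(f.max(2)<60)&(x>-120)&(x<-60)&(y>50)&(y<130)&(z>60)&(z<110)
  if m.sum()>10: print(n,m.sum(),'x',np.percentile(x[m],[3,50,97]),'y',np.percentile(y[m],[1,3,50,97,99]),'z',np.percentile(z[m],[3,50,97]))
  print(ctrl.look_for(n,'bar_mid'),proj(s,np.r_[b,86]))
s=cv2.imread('pics/top11.png'); s2=cv2.imread('pics/side11.png')
cv2.imwrite('pics/c11.png',np.hstack([cv2.resize(s[200:300,160:260],(400,400)),cv2.resize(s2[170:270,220:320],(400,400))]))
to([b[0],b[1],200],-14.3)
"
```

```text
t 14.3 pos [546.7  89.7 228.3] jawdeg 75.69 down [ 0.007  0.002 -1.   ] F [ 0.6 -0.6  0.1] gap 51.4
[-0.5654  0.3354  0.498   1.5273 -0.1642  1.3132  1.271 ]
pred bar [475.3765 195.5372]
[] (np.float64(195.51668856376875), np.float64(279.11457435013074))
side 67 x [-101.9971  -96.5368  -88.8921] y [ 58.4444  59.6522  86.4462 114.8256 116.4622] z [87.4172 93.243  97.6477]
[{'pixel': [286.6, 228.2], 'confidence': 0.61}] (np.float64(246.08618667712716), np.float64(207.36344053779115))
t 14.5 pos [543.7  89.7 223.6] jawdeg 75.69 down [-0.002 -0.    -1.   ] F [-0.7 -0.1  0.6] gap 51.2
 world d [-68.3 105.8 -23.6]  tool shift now [0.0857 0.0237 0.0923]
 yaw 1.5706718165532183  tool shift after yaw [-0.0923  0.0237  0.0857]
```

View pics/c11.png

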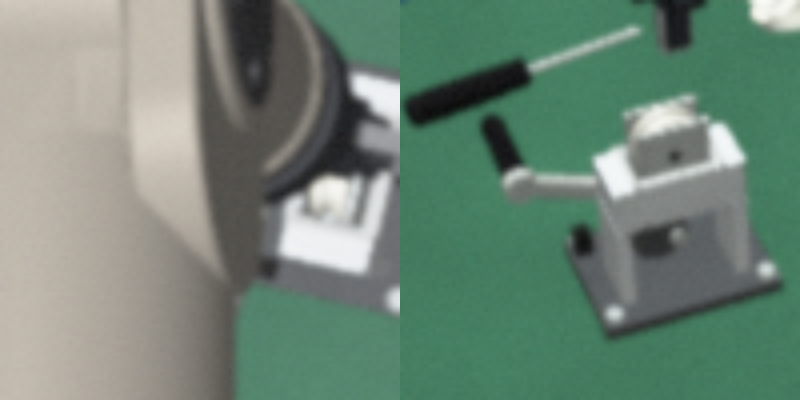

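Request:
apply_moves --targets '[{"x": 0,"y": 0,"z": 0,"yaw": 0.157,"claw": 0.5},{"x": 0,"y": 0,"z": 0,"yaw": 0.157,"claw": 0.5},{"x": 0,"y": 0,"z": 0,"yaw": 0.157,"claw": 0.5},{"x": 0,"y": 0,"z": 0,"yaw": 0.157,"claw": 0.5},{"x": 0,"y": 0,"z": 0,"yaw": 0.157,"claw": 0.5},{"x": 0,"y": 0,"z": 0,"yaw": 0.157,"claw": 0.5},{"x": 0,"y": 0,"z": 0,"yaw": 0.157,"claw": 0.5},{"x": 0,"y": 0,"z": 0,"yaw": 0.157,"claw": 0.5},{"x": 0,"y": 0,"z": 0,"yaw": 0.157,"claw": 0.5},{"x": 0,"y": 0,"z": 0,"yaw": 0.157,"claw": 0.5}]'

```text
clock: 15.75
eef_pos: [543.6, 89.7, 223.3]
ee_rot: [-1.563, 0.202, -0.198]
contact_force: [-0.6, -0.4, -0.5]
finger_gap: 64.0
```

Request:
apply_moves --targets '[{"x": -0.03,"y": 0,"z": 0.028,"yaw": 0,"claw": 0.5},{"x": -0.03,"y": 0.01,"z": 0.028,"yaw": 0,"claw": 0.5},{"x": -0.02,"y": 0.01,"z": 0.02,"yaw": 0,"claw": 0.5},{"x": -0.012,"y": 0.01,"z": 0.01,"yaw": 0,"claw": 0.5},{"x": 0,"y": 0,"z": 0,"yaw": 0,"claw": 0.5},{"x": 0,"y": 0,"z": 0,"yaw": 0,"claw": 0.5}]'

```text
clock: 16.5
eef_pos: [477.5, 194.0, 195.0]
ee_rot: [-1.563, 0.196, -0.198]
contact_force: [0.5, 0.4, 0.8]
finger_gap: 63.8
```

```bash
python3 -c "
from plan import *
to([475.4,195.5,69],-14.3)
s2=snap('side','side12.png')['frame'][:,:,::-1]
cv2.imwrite('pics/c12.png',cv2.resize(s2[120:270,200:320],(640,600)))
to([475.4,195.5,69],-14.3); print(ctrl.sense()['joint_pos'])
"
```

```text
t 16.5 pos [477.5 194.  195. ] jawdeg -14.41 down [ 0.001 -0.001 -1.   ] F [0.5 0.4 0.8] gap 63.8
 world d [  -2.1    1.5 -126. ]  tool shift now [-0.0026  0.126   0.0011]
 yaw -0.0018500358856382644  tool shift after yaw [-0.0026  0.126   0.0011]
t 16.55 pos [477.8 193.9 195.3] jawdeg -14.44 down [ 0.001 -0.001 -1.   ] F [ 0.6 -0.4 -0.3] gap 64.3
 world d [  -2.4    1.6 -126.3]  tool shift now [-0.0029  0.1262  0.001 ]
 yaw -0.002377606676077818  tool shift after yaw [-0.0029  0.1262  0.001 ]
[-1.0255  0.3202  0.7764  1.6867 -0.235   1.2302 -0.4476]
```

View pics/c12.png

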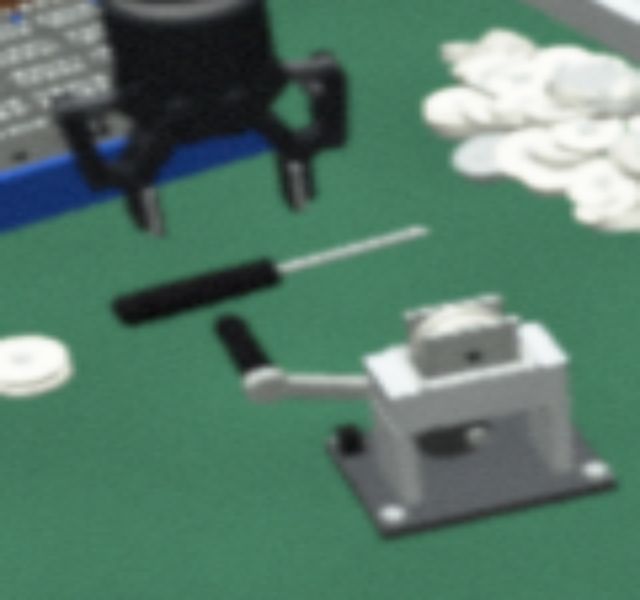

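Request:
apply_moves --targets '[{"x": -0.0026,"y": 0.02,"z": 0.001,"yaw": -0.002,"claw": 0.5},{"x": 0,"y": 0.03,"z": 0,"yaw": 0,"claw": 0.5},{"x": 0,"y": 0.03,"z": 0,"yaw": 0,"claw": 0.5},{"x": 0,"y": 0.02,"z": 0,"yaw": 0,"claw": 0.5},{"x": 0,"y": 0.016,"z": 0,"yaw": 0,"claw": 0.5},{"x": 0,"y": 0.01,"z": 0,"yaw": 0,"claw": 0.5},{"x": 0,"y": 0,"z": 0,"yaw": 0,"claw": 0.5},{"x": 0,"y": 0,"z": 0,"yaw": 0,"claw": 0.5}]'

```text
clock: 17.55
eef_pos: [475.1, 197.5, 69.5]
ee_rot: [-1.561, 0.193, -0.195]
contact_force: [0.4, 0.3, 1.2]
finger_gap: 63.8
```

```bash
python3 -c "
from plan import *
to([475.4,195.5,68],-14.3)
s2=snap('side','side13.png')['frame'][:,:,::-1]
cv2.imwrite('pics/c13.png',cv2.resize(s2[150:250,200:320],(720,600)))
"
```

```text
t 17.55 pos [475.1 197.5  69.5] jawdeg -14.16 down [ 0.001  0.001 -1.   ] F [0.4 0.3 1.2] gap 63.8
 world d [ 0.3 -2.  -1.5]  tool shift now [ 0.0008  0.0015 -0.0018]
 yaw 0.0025178526217435157  tool shift after yaw [ 0.0008  0.0015 -0.0018]
```

View pics/c13.png

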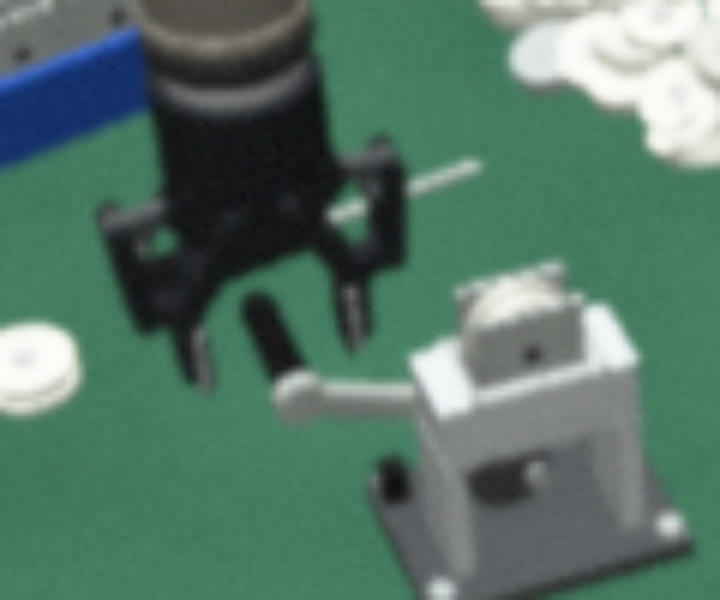

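The bar lies midway between the fingers. Closing.

Request:
apply_moves --targets '[{"x": 0.0005,"y": 0.001,"z": -0.001,"yaw": 0,"claw": -1},{"x": 0,"y": 0,"z": 0,"yaw": 0,"claw": -1},{"x": 0,"y": 0,"z": 0,"yaw": 0,"claw": -1},{"x": 0,"y": 0,"z": 0,"yaw": 0,"claw": -1},{"x": 0,"y": 0,"z": 0,"yaw": 0,"claw": -1},{"x": 0,"y": 0,"z": 0,"yaw": 0,"claw": -1},{"x": 0,"y": 0,"z": 0,"yaw": 0,"claw": -1}]' --squeeze 60

```text
clock: 18.48
eef_pos: [474.8, 196.3, 68.1]
ee_rot: [-1.562, 0.194, -0.194]
contact_force: [-0.5, -0.2, 2.8]
finger_gap: 16.2
```

```bash
python3 -c "
from plan import *
st,M=state()
# arc steps relative, jaw x = fixture +X ; start bar at angle
import math
th=np.linspace(0,1.2,13); x=-100*np.sin(1.2-th); z=50+100*np.cos(1.2-th)
print(np.c_[th,np.r_[0,np.diff(x)],np.r_[0,-np.diff(z)]].round(3))
"
```

```text
t 18.475 pos [474.8 196.3  68.1] jawdeg -14.15 down [ 0.  0. -1.] F [-0.5 -0.2  2.8] gap 16.2
[[ 0.     0.     0.   ]
 [ 0.1    4.083 -9.124]
 [ 0.2    4.974 -8.671]
 [ 0.3    5.814 -8.131]
 [ 0.4    6.597 -7.51 ]
 [ 0.5    7.314 -6.814]
 [ 0.6    7.958 -6.049]
 [ 0.7    8.522 -5.225]
 [ 0.8    9.001 -4.348]
 [ 0.9    9.39  -3.428]
 [ 1.     9.685 -2.473]
 [ 1.1    9.884 -1.494]
 [ 1.2    9.983 -0.5  ]]
```

Request:
apply_moves --targets '[{"x": 0.0041,"y": -0.0091,"z": 0,"yaw": 0,"claw": -1},{"x": 0.005,"y": -0.0087,"z": 0,"yaw": 0,"claw": -1},{"x": 0.0058,"y": -0.0081,"z": 0,"yaw": 0,"claw": -1},{"x": 0.0066,"y": -0.0075,"z": 0,"yaw": 0,"claw": -1},{"x": 0,"y": 0,"z": 0,"yaw": 0,"claw": -1}]'

```text
clock: 19.1
eef_pos: [492.7, 191.7, 101.6]
ee_rot: [-1.562, 0.199, -0.188]
contact_force: [-7.5, 2.6, -1.8]
finger_gap: 16.0
```

```bash
python3 -c "
from plan import *
state()
s2=snap('side','side14.png')['frame'][:,:,::-1]
cv2.imwrite('pics/c14.png',cv2.resize(s2[150:250,200:320],(720,600)))
"
```

```text
t 19.1 pos [492.7 191.7 101.6] jawdeg -14.1 down [-0.007  0.001 -1.   ] F [-7.5  2.6 -1.8] gap 16.0
```

View pics/c14.png

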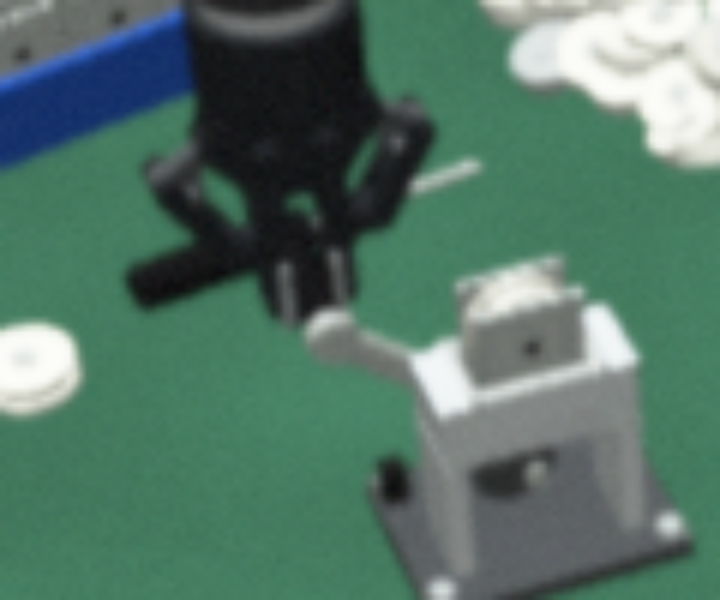

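The lever follows the gripper, with small forces. Continuing along the arc.

Request:
apply_moves --targets '[{"x": 0.0073,"y": -0.0068,"z": 0,"yaw": 0,"claw": -1},{"x": 0.008,"y": -0.006,"z": 0,"yaw": 0,"claw": -1},{"x": 0.0085,"y": -0.0052,"z": 0,"yaw": 0,"claw": -1},{"x": 0.009,"y": -0.0043,"z": 0,"yaw": 0,"claw": -1},{"x": 0,"y": 0,"z": 0,"yaw": 0,"claw": -1}]'

```text
clock: 19.77
eef_pos: [518.3, 185.3, 125.0]
ee_rot: [-1.56, 0.209, -0.175]
contact_force: [-21.4, 2.9, 17.1]
finger_gap: 15.9
```

Request:
apply_moves --targets '[{"x": 0.0094,"y": -0.0034,"z": 0,"yaw": 0,"claw": -1},{"x": 0.0097,"y": -0.0025,"z": 0,"yaw": 0,"claw": -1},{"x": 0.0099,"y": -0.0015,"z": 0,"yaw": 0,"claw": -1},{"x": 0.01,"y": -0.0005,"z": 0,"yaw": 0,"claw": -1},{"x": 0,"y": 0,"z": 0,"yaw": 0,"claw": -1},{"x": 0,"y": 0,"z": 0,"yaw": 0,"claw": -1},{"x": 0,"y": 0,"z": 0,"yaw": 0,"claw": -1},{"x": 0,"y": 0,"z": 0,"yaw": 0,"claw": -1}]'

```text
clock: 20.78
eef_pos: [563.1, 174.0, 134.8]
ee_rot: [-1.56, 0.197, -0.189]
contact_force: [-10.2, 1.0, 11.6]
finger_gap: 15.5
```

```bash
cat > fin.py <<'E'
from plan import *
import sys
k=sys.argv[1]
st,M=state()
a=np.radians(-14.3); X=np.array([np.cos(a),np.sin(a)]);Y=np.array([-X[1],X[0]]); O=np.array([544.5,90.2])
q=st['eef_pos'][:2]-O; print('TCP fixture',q@X,q@Y,'grasp z',st['eef_pos'][2]+18.7)
s=snap('side','side%s.png'%k); 
cv2.imwrite('pics/c%s.png'%k,cv2.resize(s['frame'][150:250,220:340,::-1],(720,600),interpolation=cv2.INTER_CUBIC))
w=pts(s); q=w[...,:2]-O; x,y,z=q@X,q@Y,w[...,2]; rgb=s['frame'].astype(int)
m=(rgb.min(2)>90)&(rgb.max(2)-rgb.min(2)<45)&(y>32)&(y<60)&(z>110)&(z<175)&(np.abs(x)<40)
print('arm pts',m.sum())
for lo in range(110,175,8):
    mm=m&(z>=lo)&(z<lo+8)
    if mm.sum()>2: print(lo,mm.sum(),x[mm].mean().round(1),y[mm].mean().round(1))
m=(rgb.max(2)-rgb.min(2)<45)&(np.abs(x)<27)&(np.abs(y)<17)&(z>125)&(z<185)
print('roller top z',np.percentile(z[m],[50,90,95,99]))
E
python3 fin.py 15
```

```text
t 20.775 pos [563.1 174.  134.8] jawdeg -14.09 down [-0.004  0.003 -1.   ] F [-10.2   1.   11.6] gap 15.5
TCP fixture -2.6542891320637447 85.79487398260993 grasp z 153.46197276911425
arm pts 67
134 5 -0.9 43.8
142 20 -3.8 43.2
150 24 -5.7 45.0
158 16 -3.1 45.6
roller top z [150.7041 160.0969 161.0228 162.4939]
```

View pics/c15.png

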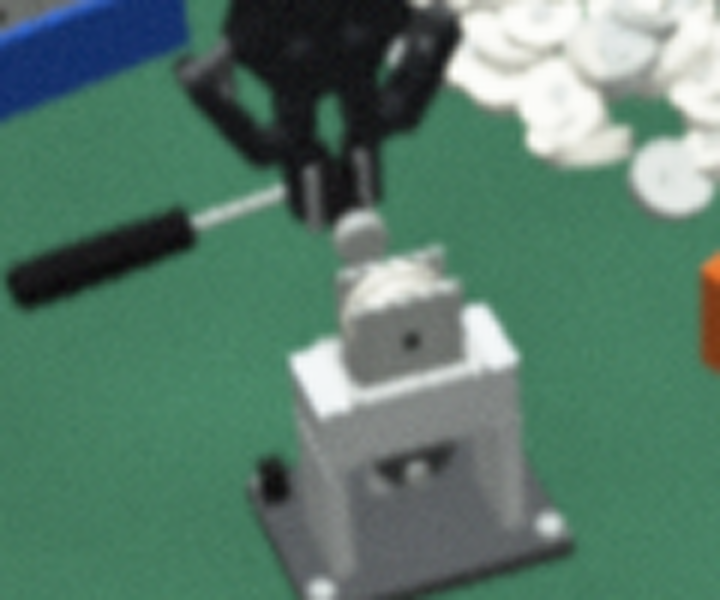

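Request:
apply_moves --targets '[{"x": 0.0013,"y": -0.0015,"z": 0,"yaw": 0,"claw": -1},{"x": 0.0012,"y": -0.001,"z": 0,"yaw": 0,"claw": -1},{"x": 0,"y": 0,"z": 0,"yaw": 0,"claw": -1},{"x": 0,"y": 0,"z": 0,"yaw": 0,"claw": -1},{"x": 0,"y": 0,"z": 0,"yaw": 0,"claw": -1},{"x": 0,"y": 0,"z": 0,"yaw": 0,"claw": -1}]'

```text
clock: 21.58
eef_pos: [563.4, 173.8, 134.8]
ee_rot: [-1.561, 0.2, -0.185]
contact_force: [-9.9, 1.4, 3.6]
finger_gap: 15.9
```

```bash
python3 fin.py 16
```

```text
t 21.575 pos [563.4 173.8 134.8] jawdeg -14.07 down [-0.009  0.002 -1.   ] F [-9.9  1.4  3.6] gap 15.9
TCP fixture -2.3661993285903664 85.70535258091174 grasp z 153.54734024472523
arm pts 68
134 8 -1.6 44.9
142 18 -3.9 43.7
150 24 -3.5 44.9
158 17 -3.2 44.5
roller top z [151.0183 160.5174 161.3311 163.4495]
```

Request:
apply_moves --targets '[{"x": 0.0015,"y": 0,"z": 0,"yaw": 0,"claw": -1},{"x": 0.001,"y": 0,"z": 0,"yaw": 0,"claw": -1},{"x": 0,"y": 0,"z": 0,"yaw": 0,"claw": -1},{"x": 0,"y": 0,"z": 0,"yaw": 0,"claw": -1},{"x": 0,"y": 0,"z": 0,"yaw": 0,"claw": -1},{"x": 0,"y": 0,"z": 0,"yaw": 0,"claw": -1}]'

```text
clock: 22.38
eef_pos: [564.7, 173.5, 134.9]
ee_rot: [-1.561, 0.202, -0.183]
contact_force: [-11.7, 2.4, 5.6]
finger_gap: 15.7
```

```bash
python3 fin.py 17
```

```text
t 22.375 pos [564.7 173.5 134.9] jawdeg -14.05 down [-0.012  0.003 -1.   ] F [-11.7   2.4   5.6] gap 15.7
TCP fixture -1.0182976858526802 85.73530602604995 grasp z 153.56965424567798
arm pts 71
134 13 -1.3 44.3
142 15 -2.2 42.5
150 25 -3.2 44.6
158 18 -2.5 45.2
roller top z [150.9189 160.5269 161.4974 162.8802]
```

View pics/c17.png

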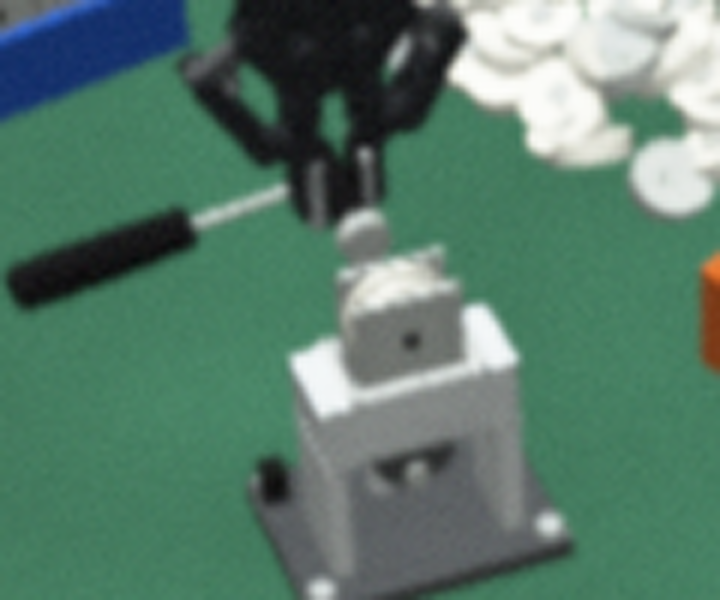

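```bash
python3 -c "
from plan import *
state()
s=ctrl.snapshot('side'); cv2.imwrite('pics/last.png',s['frame'][:,:,::-1]); state()
print(ctrl.hand_in())"
```

```text
t 22.425 pos [564.7 173.5 134.9] jawdeg -14.05 down [-0.012  0.002 -1.   ] F [-12.3   2.4   4.6] gap 15.6
t 22.475 pos [564.7 173.5 134.9] jawdeg -14.06 down [-0.012  0.002 -1.   ] F [-12.6   2.4   5.7] gap 15.5
the job is handed in; nothing more can be done
None
```

The white-wheel bracket is seated in the nest and released, and the lever is held at the top with the gripper still on the bar. I handed the job in at 22.5 s.

- **Seating:** the unit went down into the nest without side load. It met the floor at a foot height of about 87 mm, where the force rose from -2 to +8 N. After release its top measured about 153 mm, which is fully home (87 + 66).
- **Lever:** the bar came along its arc to within about 0.5–1 mm of straight above the axle, or 0.01 rad or less. The roller top rose to about 161 mm, so the lift is about 8 mm against 8.3 mm nominal.
- **At hand-in:** the arm was steady, with about 14 N at the wrist and a finger opening of 15.6 mm on the 18 mm bar.

Checks that disagreed a little:

- **Fixture position:** the two cameras differed by about 2 mm on the fixture's x. I aligned using the bracket and nest together in one view.
- **Slip on the bar:** it slid about 3 mm along the pads during the swing, and the tool tilted 0.7°.
- **Side camera:** its last reading put the arm about 1 mm short of vertical. I put that down to the camera seeing only the near face of the arm.

I did not touch any other parts on purpose. I did not re-measure their positions at the end.

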